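# Set the saw fence to a setting block, taking up the play in the handwheel

## Task

Set the fence to the width of the tall aluminium block: wind the fence back with the handwheel until the gap is well wider than the block (5 mm or more), stand the block upright between the guide bar and the fence with its 30 mm thickness across the gap, then wind the fence up to it from that side so that the play in the drive is taken up and the block stays nipped firmly between bar and fence (about 10 N, never more than 25 N) after you let go. If you squeeze too hard, wind well back and come up again, because a wheel left turned back lets the fence go slack. Move the fence by the wheel alone, and leave the jar, the wood offcut and the spanner where they are.

Things in the scene. Friction and masses are not known exactly. Their poses are not given: they have to be found in the camera images.
- unit: Fixed flat steel plate, 170 x 335 x 12 mm, lying on the saw table and carrying the guide bar, the fence and the handwheel. Origin on its underside, 125 mm from its -y end; x across it, y along it (the way the fence slides), z up. It stands anywhere within 7 x 12 cm and is yawed up to 0.35 rad.
- guide: Fixed steel guide bar, 150 x 25 x 40 mm high, across the plate (x along the bar), standing on the plate's top. Origin at the centre of its underside. Its place along the plate differs by up to 6 mm either way from run to run.
- guide_face (a point): Point on the guide bar's working face, which looks to +y (towards the fence): middle of its length, at the foot, on the plate's top face (12 mm above the table). Axes as the plate's.
- fence: Sliding aluminium fence: bar 130 (x) x 20 mm (y), top 57 mm above the table, parallel to the guide bar; a tail towards +y ends in two upright lugs 20 mm apart. Slides along the plate's y with 2 N of friction. The rack's steel dog, 14 mm thick, stands between the lugs: 6 mm of play, so after a reversal the wheel turns 0.3 rad before the fence follows. Origin as fence_face.
- fence_face (a point): Point on the fence's working face, which looks to -y (towards the guide bar): middle of its length, at the foot. The gap is its y in the frame of point guide_face: 9 to 27 mm at the start, too narrow for the block.
- wheel_axis (a point): On the handwheel's upright axis, at the top of its black disc (110 mm diameter, 40 mm above the table; hub 10 mm higher), 130 mm to +y of the plate's origin. Counter-clockwise from above winds the fence back (+y), clockwise brings it to the guide bar, 20 mm per rad; stops 0.5 rad clockwise and 2.2 rad counter-clockwise of the start. Turning takes 6 N at the handle, 1 N more with the fence.
- handle_grip (a point): Upright crank handle on the wheel: wood cylinder, 18 mm diameter, free to spin, 45 mm from the axis, 42 to 86 mm above the table; this point on its centre line at 72 mm. Starts 0.26 rad clockwise of the plate's x. Each further N along its circle puts 2.2 N on the nipped block. Let go, the wheel's friction keeps up to about 14 N of nip; turned back into the play, only 2 N.
- block: Loose aluminium setting block, 50 x 30 x 60 mm (x, y, z), 0.24 kg, standing upright on the table beside the plate. Origin at the centre of its underside, z up. Its 30 mm thickness (y) belongs across the gap; it stands on the plate's top.
- jar: Bystander: glass jar with a steel lid, 56 mm diameter, 65 mm high, near the block (the two swap places). Origin at the centre of its underside.
- offcut: Bystander: flat wood offcut 110 x 45 x 22 mm. Origin at the centre of its underside.
- spanner: Bystander: steel spanner 150 mm long lying flat on the table. Origin under its middle.
There are look-alikes about, which are no part of the job. What is meant by the block is not yellow, and is the smaller of those in its own colour.

How it is judged:
By the outcome, as a careful person would: the job done as asked, in the order asked, and still so for the second after the job is handed in, with the robot touching nothing.
It also fails if it takes over 72 s, if anything falls off the work surface, if the arm or the gripper's body presses on something with over 40 N, if the wrist force passes 120 N, or if a joint passes its speed limit or range.

## Robot

A 7-joint arm with a two-finger parallel gripper is mounted at the origin on the work surface. World frame = base frame: x ahead of the robot, y to its left, z up, the work surface at z = 0. Lengths are in m, angles in rad, forces in N, time in s.
With the tool pointing down it reaches from about 0.4 to 0.85 m from the base axis. Payload 4.5 kg.
Tool frame: the origin (TCP) lies between the finger pads; the fingertips stand 11 mm ahead of it and the grasp point (between the pads) lies 8 mm behind it (r.tip_reach is the distance from the TCP to the fingertips, in m); x points along the fingers, y is the direction in which the jaws open and shut, and the axes are right-handed (so a half turn about x gives the same grasp; the last joint's range is limited). The gripper opens to 88 mm and grips with 3 to 60 N. Pads are 18 mm wide; open, the fingers measure 123 mm over their backs; the gripper's body (75 mm by 187 mm) begins 45 mm behind the grasp point.
Start: joints at [1.17, 0.689, -0.195, 1.565, 0.157, 0.902, -0.215], TCP at [0.263, -0.567, 0.25] pointing down, gripper open.
Joint ranges: [-3.01, 3.01], [-0.46, 2.08], [-1.47, 1.51], [0.13, 2.56], [-1, 4.14], [0.04, 2.09], [-2.66, 2.66]. Speed limits (rad/s): [2.57, 2.57, 3.14, 3.14, 3.14, 3.14, 3.14].

## Interface

Orientations are given as a unit quaternion [x, y, z, w].
In Python, from plant import r gives the robot as it stands.
- The arm moves only by the tool drive_tool, never from a script. Its argument "deltas" is a list of rows, each a list of 3 entries, a list of its own where there are three numbers: the turn, a rotation vector about the tool's x, y, z in degrees, then the shift along the tool's x, y, z in cm, then the finger opening in cm, from 0 to 8.81. A call has 1 to 12 rows; each row shifts and turns the commanded pose from where the row before left it, along the tool's axes as they then stand; what a row does not reach is not made up. A row lasts 1/12 s, in which the tool goes at most 41.7 mm and 7.16 degrees, less where a joint would pass 70% of its speed; a pose out of reach is approached as far as the arm can. A call is refused whole if a number of a shift passes 4.17 or a number of a turn 7.16, either way. A call with a gripper value outside its range is refused whole. The fingers move at their own pace and stop on an object; "force" is the grip in N (left out, the last holds). Time passes only in rows, so rows that do not move let the fingers close. It gives the time, the measured TCP pose, the force and the opening at its end, in the units of the state.
- r.get_state(): the state, without advancing time (a new reading comes with each control period).
- r.snapshot(name): name is "scene" or "top"; returns a dict with "color" (480x640x3 uint8, red, green, blue), "fov_y" (degrees; the focal length in pixels is half the picture's height over the tangent of half this angle, whatever the lens; pixels are square), "cx", "cy" (the principal point, pixels), "k1" (the pictures are not rectified: a ray, as slopes to the right and down, at radius r is drawn at 1 + k1 r^2 times it, then the intrinsics apply), "extrinsics" (4x4, takes a point from world to camera coordinates). Camera axes: x right, y up, looking along -z (the intrinsics and any distortion apply to the point x, -y, -z); pixel columns grow to the right and rows downward; lengths in m; the calibration is good to about 2 mm. A picture is of the moment at which its call begins. There is no depth.
- r.finish_job(): hands the job in, once; it reports no verdict.
The state is a dict: "clock": time; "q": joint angles; "qd": joint speeds; "joint_torque": joint torques, N m; "tool_pos": TCP position; "eef_rot": TCP orientation; "contact_force": force on the tool from outside, world axes, zero at the start; "moment": the same for the moment, N m; "opening": opening from 0.0 (shut) to 1.0 (fully open).
Only numpy, scipy, OpenCV 4.12 (cv2) and the standard library are available. Lean on these libraries where they do the work, as an engineer would, in place of code of your own. Each camera call takes 0.05 s, during which the arm holds its last target. There are 200 camera calls.

## Working session

There is one attempt and no reset: what is moved stays moved. The work goes in short steps, Python scripts to look and compute and a tool call to move; the robot and the scene stay as the last step left them, time stands still between calls to the robot, and variables do not carry over. Pictures are saved under pics/ and viewed, about 8 in all and at most 12, crops included, and the job is handed in when it is done.

Besides the shell and the picture viewer there is one more tool, called after "Emit:" by a JSON object that holds its "fn" and its "kwargs". drive_tool: Moves the arm, as the interface text tells. Its arguments: {"type":"object","properties":{"deltas":{"type":"array","items":{"type":"array"}},"force":{"type":"number"}},"required":["deltas"]}

```bash
ls; mkdir -p pics; cat > h.py <<'E'
import numpy as np,cv2
from plant import r
from scipy.spatial.transform import Rotation as R
def shot(n,name):
    s=r.snapshot(n); cv2.imwrite(f'pics/{name}.png',s['color'][:,:,::-1]); 
    np.savez(f'pics/{name}.npz',**s); return s
def KD(s):
    f=240/np.tan(np.radians(s['fov_y'])/2)
    K=np.array([[f,0,s['cx']],[0,f,s['cy']],[0,0,1]],float)
    return K,np.array([float(s['k1']),0,0,0,0])
def px2w(s,uv,z):
    K,D=KD(s); E=np.array(s['extrinsics'])
    uv=np.array(uv,float).reshape(-1,1,2)
    n=cv2.undistortPoints(uv,K,D)[:,0]
    d=np.c_[n[:,0],-n[:,1],-np.ones(len(n))]@E[:3,:3]
    c=-E[:3,:3].T@E[:3,3]
    return c+d*((np.broadcast_to(z,len(n))-c[2])/d[:,2])[:,None]
def w2px(s,P):
    K,D=KD(s);E=np.array(s['extrinsics'])
    p=np.atleast_2d(P)@E[:3,:3].T+E[:3,3]
    p=p*[1,-1,-1]
    return cv2.projectPoints(p,np.zeros(3),np.zeros(3),K,D)[0][:,0]
def load(name): return {k:v for k,v in np.load(f'pics/{name}.npz').items()}
E
python3 - <<'E'
from h import *
for n in ('top','scene'):
    s=shot(n,n+'0'); E=s['extrinsics']; print(n,s['fov_y'],s['k1'],-E[:3,:3].T@E[:3,3])
print(r.get_state(), r.tip_reach)
E
```

```text
pics
top 53.76632951701938 -0.07059003806244099 [0.38110453 0.00548315 1.24130154]
scene 57.201318795824484 0.03080580767738354 [1.48098844 0.08271725 0.69227832]
{'clock': 0.1, 'q': array([ 1.16981648,  0.68989279, -0.1945219 ,  1.56621094,  0.15728441,
        0.90250157, -0.21508603]), 'qd': array([ 0.00083026, -0.00173041, -0.00210946, -0.00244729,  0.00039955,
       -0.0005963 , -0.00240008]), 'joint_torque': array([-2.26562275e-03, -5.28499925e+01, -1.27113070e+00, -1.53834826e+01,
       -5.25451661e-02,  1.96132823e-03,  1.45063660e-05]), 'tool_pos': array([ 0.26299687, -0.56638037,  0.24900258]), 'eef_rot': array([-0.69029802, -0.1530884 ,  0.6906178 , -0.15198566]), 'contact_force': array([0.26656285, 0.07846033, 0.11474314]), 'moment': array([-0.01838218,  0.03907975, -0.00785541]), 'opening': 1.0039872492398831} 0.011
```

View pics/top0.png

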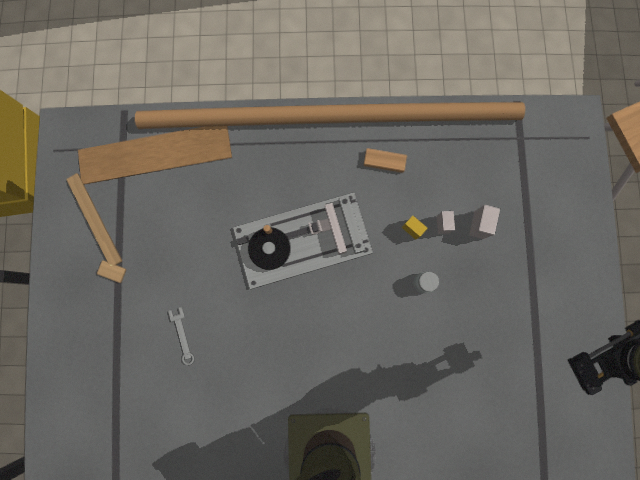

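View pics/scene0.png

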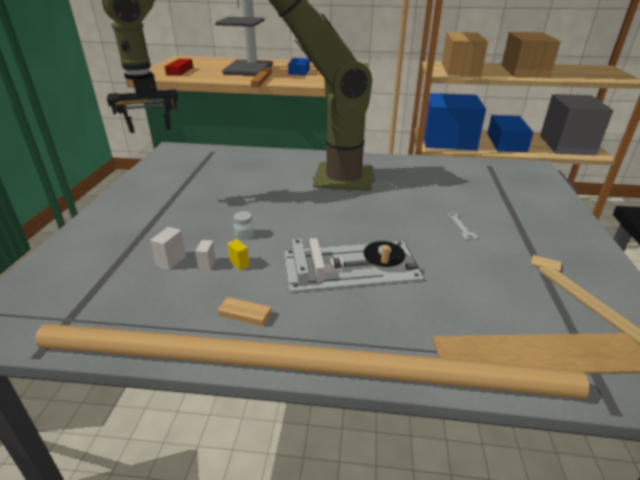

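The top view shows the unit with its wheel at (269,248) and guide at about (355,222). The small aluminium block is at (447,220), between the yellow look-alike at (416,227) and the larger one at (488,221). The jar is at (428,282). I'll enlarge this area to measure it.

```bash
python3 - <<'E'
from h import *
a=cv2.imread('pics/top0.png')
A=cv2.resize(a[185:295,225:385],None,fx=5,fy=5,interpolation=cv2.INTER_CUBIC)
cv2.imwrite('pics/c1.png',A)
b=cv2.resize(a[195:245,400:510],None,fx=7,fy=7,interpolation=cv2.INTER_CUBIC)
cv2.imwrite('pics/c2.png',b)
E
```

```text
(no output)
```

View pics/c1.png

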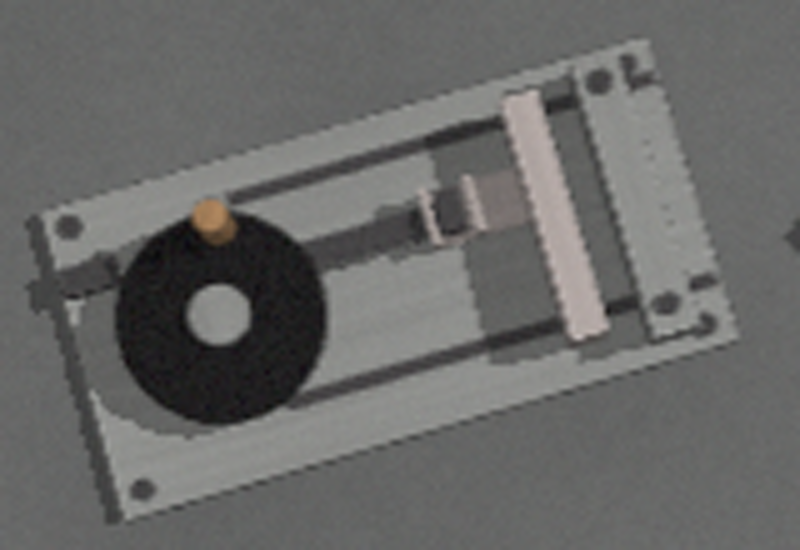

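View pics/c2.png

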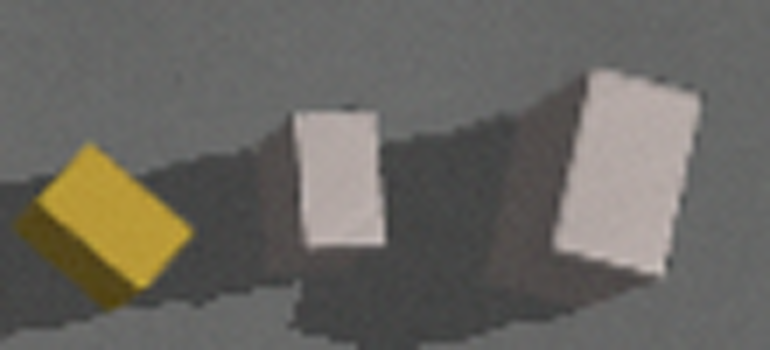

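```bash
cat > m.py <<'E'
from h import *
s=load('top0')
def c1(p,z): return px2w(s,(np.array(p)+.5)/5-.5+[225,185],z)
def c2(p,z): return px2w(s,(np.array(p)+.5)/7-.5+[400,195],z)
np.set_printoptions(precision=4,suppress=True)
pl=c1([(38,213),(650,42),(737,338),(122,520)],.012); print('plate',pl, np.linalg.norm(np.diff(pl,axis=0),axis=1))
v=(pl[0]-pl[1])+(pl[3]-pl[2]); yaw=np.arctan2(-v[0],v[1]); v2=(pl[0]-pl[3])+(pl[1]-pl[2]);print('yaw',yaw,np.arctan2(v2[1],v2[0]))
yaw=(yaw+np.arctan2(v2[1],v2[0]))/2
Rz=np.array([[np.cos(yaw),-np.sin(yaw)],[np.sin(yaw),np.cos(yaw)]])
c=pl.mean(0)[:2]; O=c-Rz@[0,.0425]; print('origin',O)
loc=lambda P:(P[:,:2]-O)@Rz
print('guide',loc(c1([(580,75),(650,340)],.052)))
print('fence',loc(c1([(540,90),(607,330),(503,98),(572,340)],.057)))
w=c1([(221,317)],.04);print('wheel',w,loc(w))
h=c1([(211,217)],.086);print('handle',h,loc(h))
b=c2([(294,113),(376,112),(384,245),(307,248)],.06); print('block',b.mean(0),np.linalg.norm(np.diff(b,axis=0),axis=1))
v=(b[0]-b[3])+(b[1]-b[2]);print('blockyaw',np.arctan2(v[1],v[0]))
v=(b[0]-b[1])+(b[3]-b[2]);print('blockyaw',np.arctan2(-v[0],v[1]))
y=c2([(90,143),(193,233),(142,290),(38,202)],.06);print('yellow',y.mean(0),y)
print('R', R.from_quat(r.get_state()['eef_rot']).as_matrix())
E
python3 m.py
```

```text
plate [[ 0.5871  0.2398  0.012 ]
 [ 0.6709 -0.0857  0.012 ]
 [ 0.5116 -0.1259  0.012 ]
 [ 0.4248  0.1963  0.012 ]] [0.3362 0.1642 0.3337]
yaw 0.2577339703074445 0.25454291806582563
origin [0.5594 0.015 ]
guide [[ 0.0673 -0.081 ]
 [-0.0736 -0.0764]]
fence [[ 0.0645 -0.0587]
 [-0.0632 -0.0566]
 [ 0.0657 -0.0393]
 [-0.0631 -0.0382]]
wheel [[0.5261 0.1405 0.04  ]] [[-0.0004  0.1299]]
handle [[0.5704 0.1398 0.086 ]] [[0.0423 0.1179]]
block [ 0.5835 -0.3182  0.06  ] [0.0302 0.0491 0.0283]
blockyaw 0.01701741711087585
blockyaw 0.001995693522374237
yellow [ 0.5716 -0.2354  0.06  ] [[ 0.599  -0.2274  0.06  ]
 [ 0.565  -0.2632  0.06  ]
 [ 0.5446 -0.2435  0.06  ]
 [ 0.5777 -0.2074  0.06  ]]
R [[-0.0008  0.4213 -0.9069]
 [ 0.0014 -0.9069 -0.4213]
 [-1.     -0.0016  0.0001]]
```

Emit:
{"fn": "drive_tool", "kwargs": {"deltas": [[[6.23,0,0],[0,0,0],5],[[6.23,0,0],[0,0,0],5],[[6.23,0,0],[0,0,0],5],[[6.23,0,0],[0,0,0],5],[[0,0,0],[0,-3.2,-1.4],5],[[0,0,0],[0,-3.2,-1.4],5],[[0,0,0],[0,-3.2,-1.4],5],[[0,0,0],[0,-3.2,-1.4],5],[[0,0,0],[0,-3.2,-1.4],5],[[0,0,0],[0,-3.2,-1.4],5],[[0,0,0],[0,-3.2,-1.4],5],[[0,0,0],[0,-3.2,-1.4],5]], "force": 30}}

```text
clock: 1.1
tool_pos: [0.3755, -0.3091, 0.2496]
eef_rot: [-0.707, -0.0, 0.707, 0.0]
contact_force: [1.0, 0.0, -0.4]
opening: 0.571
```

Emit:
{"fn": "drive_tool", "kwargs": {"deltas": [[[0,0,0],[0,-3.2,-1.4],5],[[0,0,0],[0,-3.2,-1.4],5],[[0,0,0],[0,-3.2,-1.4],5],[[0,0,0],[0,-3.2,-1.4],5],[[0,0,0],[0,-3.2,-1.4],5],[[0,0,0],[0,-3.2,-1.4],5],[[0,0,0],[0,-3.2,-1.4],5],[[0,0,0],[0,-3.2,-1.4],5],[[0,0,0],[0,-3.2,-1.4],5],[[0,0,0],[0,-3.2,-1.4],5],[[0,0,0],[0,-3.2,-1.4],5],[[0,0,0],[0,-3.2,-1.4],5]]}}

```text
clock: 2.1
tool_pos: [0.5435, 0.0749, 0.2495]
eef_rot: [-0.707, 0.0, 0.707, -0.0]
contact_force: [0.5, 0.1, 1.3]
opening: 0.57
```

Emit:
{"fn": "drive_tool", "kwargs": {"deltas": [[[0,0,0],[0,-2.2,-0.9],4.5],[[0,0,0],[0,-2.2,-0.9],4.5],[[0,0,0],[0,-2.2,-0.9],4.5],[[0,0,0],[3.5,0,0],4.5],[[0,0,0],[3.5,0,0],4.5],[[0,0,0],[3,0,0],4.5],[[0,0,0],[2.5,0,0],4.5],[[0,0,0],[2.5,0,0],4.5],[[0,0,0],[2,0,0],4.5],[[0,0,0],[1.3,0,0],4.5],[[0,0,0],[0,0,0],4.5]]}}

```text
clock: 3.02
tool_pos: [0.5684, 0.1387, 0.0639]
eef_rot: [-0.705, 0.0, 0.709, -0.001]
contact_force: [0.5, -0.2, -0.1]
opening: 0.512
```

```bash
python3 - <<'E'
from h import *
s=shot('top','top1'); t=shot('scene','sc1')
a=cv2.resize(s['color'][185:295,225:385],None,fx=4,fy=4)[:, :, ::-1]
b=cv2.resize(t['color'][200:310,270:430],None,fx=4,fy=4)[:, :, ::-1]
cv2.imwrite('pics/c3.png',cv2.resize(np.vstack([a,b]),None,fx=.68,fy=.68))
E
```

```text
(no output)
```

View pics/c3.png

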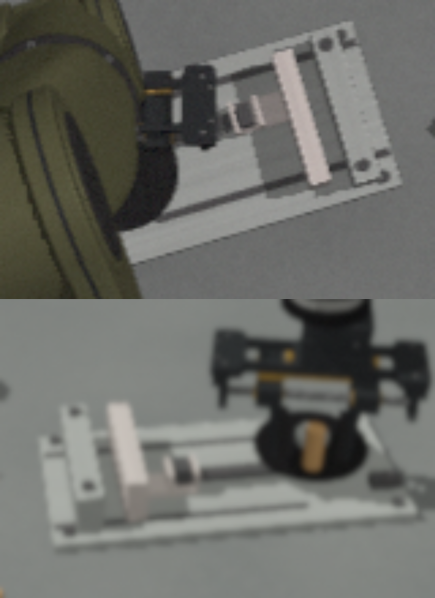

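The gripper stands over the handle, and the fingers are hard to see against the black disc. I'll close and check that the opening reads about 0.20.

Emit:
{"fn": "drive_tool", "kwargs": {"deltas": [[[0,0,0],[0,0,-0.2],1.5],[[0,0,0],[0,0,0],1.2],[[0,0,0],[0,0,0],1.2],[[0,0,0],[0,0,0],1.2],[[0,0,0],[0,0,0],1.2],[[0,0,0],[0,0,0],1.2]], "force": 30}}

```text
clock: 3.62
tool_pos: [0.5732, 0.141, 0.0677]
eef_rot: [0.708, 0.001, -0.706, -0.0]
contact_force: [-0.5, 4.8, 5.6]
opening: 0.196
```

Emit:
{"fn": "drive_tool", "kwargs": {"deltas": [[[0,0,0],[0,-0.56,0.04],1.2],[[0,0,0],[0,-0.55,0.1],1.2],[[0,0,0],[0,-0.53,0.17],1.2],[[0,0,0],[0,-0.51,0.24],1.2],[[0,0,0],[0,-0.48,0.3],1.2],[[0,0,0],[0,0,0],1.2]]}}

```text
clock: 4.12
tool_pos: [0.5677, 0.1631, 0.0678]
eef_rot: [0.71, -0.002, -0.704, 0.0]
contact_force: [6.0, -3.5, 2.0]
opening: 0.194
```

Emit:
{"fn": "drive_tool", "kwargs": {"deltas": [[[0,0,0],[0,-0.43,0.36],1.2],[[0,0,0],[0,-0.39,0.41],1.2],[[0,0,0],[0,-0.33,0.45],1.2],[[0,0,0],[0,-0.27,0.49],1.2],[[0,0,0],[0,-0.21,0.52],1.2],[[0,0,0],[0,-0.15,0.55],1.2],[[0,0,0],[0,-0.07,0.56],1.2],[[0,0,0],[0,0,0.3],1.2],[[0,0,0],[0,0,0],1.2],[[0,0,0],[0,0,0],1.2]]}}

```text
clock: 4.95
tool_pos: [0.5319, 0.1865, 0.0678]
eef_rot: [0.711, 0.002, -0.704, -0.001]
contact_force: [6.7, 5.3, 0.4]
opening: 0.194
```

Emit:
{"fn": "drive_tool", "kwargs": {"deltas": [[[0,0,0],[0,0,0],4.5],[[0,0,0],[0,0,0],4.5],[[0,0,0],[0,0,0],4.5],[[0,0,0],[0,0,0],4.5],[[0,0,0],[-1.5,0,0],4.5],[[0,0,0],[-3,0,0],4.5],[[0,0,0],[-3,0,0],7],[[0,0,0],[-3,0,0],7],[[0,0,0],[-3,0,0],7],[[0,0,0],[0,2.5,-0.28],7],[[0,0,0],[0,3.2,-0.35],7],[[0,0,0],[0,3.2,-0.35],7]]}}

```text
clock: 5.95
tool_pos: [0.5369, 0.0944, 0.2022]
eef_rot: [0.707, 0.001, -0.707, 0.001]
contact_force: [0.5, 0.1, -0.1]
opening: 0.796
```

Emit:
{"fn": "drive_tool", "kwargs": {"deltas": [[[0,0,0],[0,3.6,-0.4],7],[[0,0,0],[0,3.6,-0.4],7],[[0,0,0],[0,3.6,-0.4],7],[[0,0,0],[0,3.6,-0.4],7],[[0,0,0],[0,3.6,-0.4],7],[[0,0,0],[0,3.6,-0.4],7],[[0,0,0],[0,3.6,-0.4],7],[[0,0,0],[0,3.6,-0.4],7],[[0,0,0],[0,3.6,-0.4],7],[[0,0,0],[0,3.6,-0.4],7],[[0,0,0],[0,3,-0.3],7],[[0,0,0],[0,2,-0.3],7]]}}

```text
clock: 6.95
tool_pos: [0.5812, -0.3201, 0.2012]
eef_rot: [-0.706, 0.003, 0.708, 0.001]
contact_force: [0.3, -1.0, 0.5]
opening: 0.793
```

Emit:
{"fn": "drive_tool", "kwargs": {"deltas": [[[-7,0,0],[0,0,0],7],[[-7,0,0],[0,0,0],7],[[-7,0,0],[0,0,0],7],[[-7,0,0],[0,0,0],7],[[-7,0,0],[0,0,0],7],[[-7,0,0],[0,0,0],7],[[-7,0,0],[0,0,0],7],[[-7,0,0],[0,0,0],7],[[-7,0,0],[0,0,0],7],[[-7,0,0],[0,0,0],7],[[-7,0,0],[0,0,0],7],[[-7,0,0],[0,0,0],7]]}}

```text
clock: 7.95
tool_pos: [0.5821, -0.3154, 0.2011]
eef_rot: [-0.524, -0.475, 0.525, -0.474]
contact_force: [-0.5, -0.2, 0.5]
opening: 0.796
```

Emit:
{"fn": "drive_tool", "kwargs": {"deltas": [[[-6.5,0,0],[0,0,0],7],[[0,0,0],[0,0,0],7]]}}

```text
clock: 8.12
tool_pos: [0.582, -0.3155, 0.201]
eef_rot: [0.497, 0.503, -0.498, 0.502]
contact_force: [0.3, -0.2, -0.5]
opening: 0.795
```

```bash
python3 - <<'E'
from h import *
st=r.get_state(); print(st['tool_pos'],R.from_quat(st['eef_rot']).as_matrix(),st['contact_force'])
s=shot('top','top2'); t=shot('scene','sc2')
a=cv2.resize(s['color'][185:295,225:385],None,fx=5,fy=5)[:, :, ::-1]
cv2.imwrite('pics/c4.png',a)
E
```

```text
[ 0.58201834 -0.31551444  0.20098202] [[-2.06755926e-03  9.99939680e-01  1.07870833e-02]
 [ 4.59233676e-04  1.07880547e-02 -9.99941702e-01]
 [-9.99997757e-01 -2.06248494e-03 -4.81510917e-04]] [ 0.25516743 -0.17651639 -0.49967615]
```

View pics/c4.png

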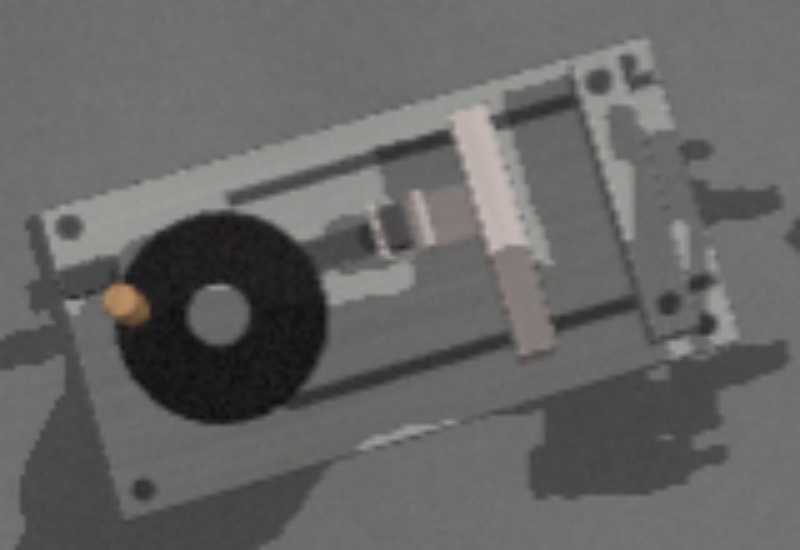

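The fence has moved back about 24 mm, so the gap is about 45 mm. The handle is now at (125,303) in the crop. Next I grasp the block.

Emit:
{"fn": "drive_tool", "kwargs": {"deltas": [[[0,0,0],[3,0.15,0.27],7.5],[[0,0,0],[3,0,0],7.5],[[0,0,0],[3,0,0],7.5],[[0,0,0],[2.5,0,0],7.5],[[0,0,0],[2.5,0,0],7.5],[[0,0,0],[1.6,0,0],7.5],[[0,0,0],[0.8,0,0],7.5],[[0,0,0],[0,0,0],7.5]]}}

```text
clock: 8.88
tool_pos: [0.5834, -0.3173, 0.0358]
eef_rot: [0.497, 0.503, -0.499, 0.501]
contact_force: [-0.1, -1.3, -0.1]
opening: 0.854
```

Emit:
{"fn": "drive_tool", "kwargs": {"deltas": [[[0,0,0],[0,0,0],4.5],[[0,0,0],[0,0,0],4.5],[[0,0,0],[0,0,0],4.5],[[0,0,0],[0,0,0],4.5],[[0,0,0],[0,0,0],4.5],[[0,0,0],[0,0,0],4.5]], "force": 25}}

```text
clock: 9.38
tool_pos: [0.585, -0.3182, 0.039]
eef_rot: [0.498, 0.502, -0.498, 0.502]
contact_force: [-2.3, -0.7, 6.6]
opening: 0.565
```

Emit:
{"fn": "drive_tool", "kwargs": {"deltas": [[[0,0,0],[-1,0,0],4.5],[[0,0,0],[-2.5,0,0],4.5],[[0,0,0],[-3.5,0,0],4.5],[[0,0,0],[-3.5,0,0],4.5],[[0,0,0],[-1.5,0,0],4.5],[[0,0,0],[0,-0.1,-2],4.5],[[0,0,0],[0,-0.1,-3],4.5],[[0,0,0],[0,-0.1,-3.5],4.5],[[0,0,0],[0,-0.1,-3.5],4.5],[[0,0,0],[0,-0.2,-3.5],4.5],[[0,0,0],[0,-0.2,-3.5],4.5],[[0,0,0],[0,-0.1,-3.5],4.5]]}}

```text
clock: 10.38
tool_pos: [0.5731, -0.0914, 0.1581]
eef_rot: [0.498, 0.502, -0.498, 0.502]
contact_force: [-0.6, -0.1, -1.6]
opening: 0.564
```

Emit:
{"fn": "drive_tool", "kwargs": {"deltas": [[[0,0,0],[0,-0.1,-3.1],4.5],[[0,0,0],[0,0,-2],4.5],[[-3.5,0,0],[0,0,0],4.5],[[-4.5,0,0],[0,0,0],4.5],[[-4.2,0,0],[0,0,0],4.5],[[-1.9,0,0],[0,0,0],4.5],[[0,0,0],[0,0,0],4.5],[[0,0,0],[0,0,0],4.5]]}}

```text
clock: 11.05
tool_pos: [0.5723, -0.0419, 0.1579]
eef_rot: [0.433, 0.559, -0.433, 0.559]
contact_force: [-0.6, 0.4, -2.2]
opening: 0.566
```

```bash
cat > st.py <<'E'
from h import *
np.set_printoptions(precision=4,suppress=True)
st=r.get_state(); M=R.from_quat(st['eef_rot']).as_matrix()
O=np.array([.5594,.015]);yaw=.256
Rz=np.array([[np.cos(yaw),-np.sin(yaw)],[np.sin(yaw),np.cos(yaw)]])
print(st['clock'],st['tool_pos'],'jaw yaw',np.arctan2(M[1,1],M[0,1]),'xaxis',M[:,0],'F',st['contact_force'],'op',st['opening'],'local',(st['tool_pos'][:2]-O)@Rz)
E
cat > gap.py <<'E'
from h import *
np.set_printoptions(precision=4,suppress=True)
s=load('top2')
O=np.array([.5594,.015]);yaw=.256
Rz=np.array([[np.cos(yaw),-np.sin(yaw)],[np.sin(yaw),np.cos(yaw)]])
c1=lambda p,z:((px2w(s,(np.array(p)+.5)/5-.5+[225,185],z))[:,:2]-O)@Rz
print('guide top face edge',c1([(577,72),(592,130),(617,220),(651,338)],.052))
print('fence',c1([(489,103),(523,240),(553,350)],.057))
E
python3 st.py; python3 gap.py
python3 - <<'E'
from h import *
t=shot('scene','sc3')
cv2.imwrite('pics/c5.png',cv2.resize(t['color'][180:310,230:430],None,fx=4,fy=4)[:, :, ::-1])
E
```

```text
11.05 [ 0.5723 -0.0419  0.1579] jaw yaw 0.25350888258231186 xaxis [ 0.      0.0001 -1.    ] F [-0.6486  0.3872 -2.2454] op 0.5658317689727962 local [-0.002  -0.0584]
guide top face edge [[ 0.0693 -0.0799]
 [ 0.0381 -0.0787]
 [-0.0101 -0.0778]
 [-0.0728 -0.0771]]
fence [[ 0.0652 -0.0317]
 [-0.0075 -0.0287]
 [-0.0654 -0.0276]]
```

View pics/c5.png

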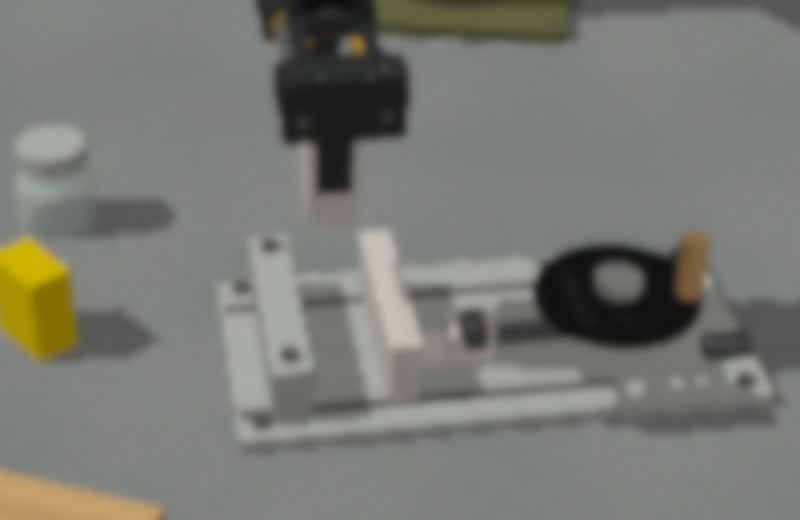

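The block hangs upright above the gap, which measures about -78 to -29 mm local, or 49 mm. I'll lower it, watching the force.

Emit:
{"fn": "drive_tool", "kwargs": {"deltas": [[[0,0,0],[2,0.2,-0.1],4.5],[[0,0,0],[2,0,0],4.5],[[0,0,0],[2,0,0],4.5],[[0,0,0],[1.5,0,0],4.5],[[0,0,0],[1,0,0],4.5],[[0,0,0],[0.8,0,0],4.5],[[0,0,0],[0.5,0,0],4.5],[[0,0,0],[0.5,0,0],4.5],[[0,0,0],[0,0,0],4.5],[[0,0,0],[0,0,0],4.5]]}}

```text
clock: 11.93
tool_pos: [0.5744, -0.0404, 0.055]
eef_rot: [0.433, 0.559, -0.432, 0.56]
contact_force: [-0.2, 0.4, -2.3]
opening: 0.566
```

Emit:
{"fn": "drive_tool", "kwargs": {"deltas": [[[0,0,0],[0.2,0,0],4.5],[[0,0,0],[0.2,0,0],4.5],[[0,0,0],[0,0,0],4.5],[[0,0,0],[0,0,0],4.5]]}}

```text
clock: 12.27
tool_pos: [0.5743, -0.0404, 0.0509]
eef_rot: [0.433, 0.559, -0.432, 0.56]
contact_force: [-0.0, -0.0, -1.8]
opening: 0.569
```

Emit:
{"fn": "drive_tool", "kwargs": {"deltas": [[[0,0,0],[0.1,0,0],4.5],[[0,0,0],[0.1,0,0],4.5],[[0,0,0],[0,0,0],4.5],[[0,0,0],[0,0,0],4.5]]}}

```text
clock: 12.6
tool_pos: [0.5743, -0.0404, 0.0509]
eef_rot: [0.432, 0.559, -0.432, 0.56]
contact_force: [-3.2, 0.3, 16.0]
opening: 0.565
```

Emit:
{"fn": "drive_tool", "kwargs": {"deltas": [[[0,0,0],[-0.15,0,0],4.5],[[0,0,0],[0,0,0],4.5],[[0,0,0],[0,0,0],6.5],[[0,0,0],[0,0,0],6.8],[[0,0,0],[0,0,0],6.8],[[0,0,0],[0,0,0],6.8],[[0,0,0],[-1,0,0],6.8],[[0,0,0],[-3,0,0],6.8],[[0,0,0],[-3.5,0,0],6.8],[[0,0,0],[-3.5,0,0],6.8],[[0,0,0],[-3,0,0],6.8],[[0,0,0],[0,0,0],6.8]]}}

```text
clock: 13.6
tool_pos: [0.5776, -0.0396, 0.1967]
eef_rot: [0.435, 0.556, -0.43, 0.562]
contact_force: [1.3, 0.0, -0.8]
opening: 0.77
```

```bash
python3 st.py; python3 - <<'E'
from h import *
t=shot('scene','sc4')
cv2.imwrite('pics/c6.png',cv2.resize(t['color'][190:310,270:430],None,fx=5,fy=5)[:, :, ::-1])
E
```

```text
13.6 [ 0.5776 -0.0396  0.1967] jaw yaw 0.2544361962307536 xaxis [ 0.0111  0.0008 -0.9999] F [ 1.2631  0.0355 -0.8384] op 0.7704979566858077 local [ 0.0038 -0.0575]
```

View pics/c6.png

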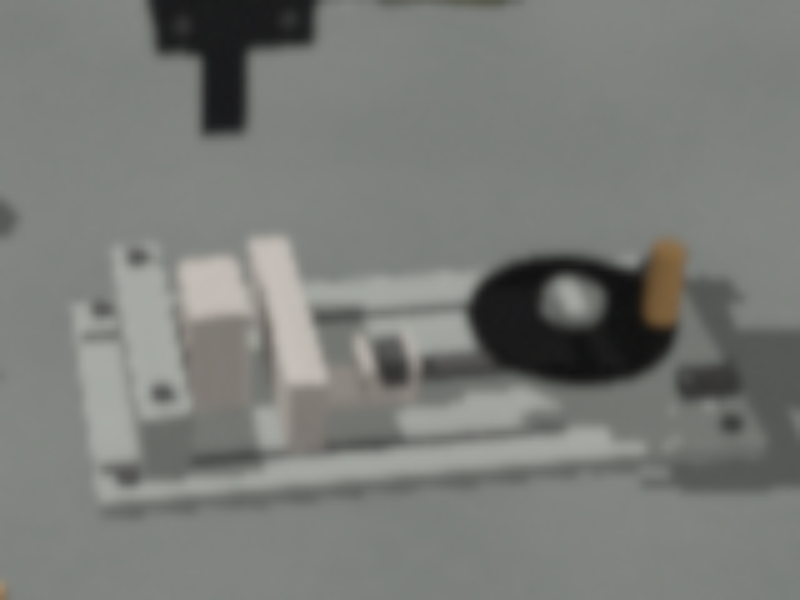

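The block stands upright in the gap, clear of both bar and fence. Now back to the handle.

Emit:
{"fn": "drive_tool", "kwargs": {"deltas": [[[7,0,0],[0,0,0],4.5],[[7,0,0],[0,0,0],4.5],[[7,0,0],[0,0,0],4.5],[[7,0,0],[0,0,0],4.5],[[7,0,0],[0,0,0],4.5],[[7,0,0],[0,0,0],4.5],[[7,0,0],[0,0,0],4.5],[[7,0,0],[0,0,0],4.5],[[7,0,0],[0,0,0],4.5],[[7,0,0],[0,0,0],4.5],[[7,0,0],[0,0,0],4.5],[[7,0,0],[0,0,0],4.5]]}}

```text
clock: 14.65
tool_pos: [0.5731, -0.0405, 0.1891]
eef_rot: [-0.695, -0.124, 0.697, -0.124]
contact_force: [0.2, -0.1, -0.3]
opening: 0.511
```

Emit:
{"fn": "drive_tool", "kwargs": {"deltas": [[[7,0,0],[0,0,0],4.5],[[7,0,0],[0,0,0],4.5],[[6.5,0,0],[0,0,0],4.5],[[0,0,0],[0,-2.5,0.4],4.5],[[0,0,0],[0,-3.2,0.7],4.5],[[0,0,0],[0,-3.2,0.7],4.5],[[0,0,0],[0,-3.2,0.7],4.5],[[0,0,0],[0,-3.2,0.7],4.5],[[0,0,0],[0,-3.2,0.6],4.5],[[0,0,0],[0,-2.6,0.5],4.5],[[0,0,0],[0,-1.5,0.2],4.5],[[0,0,0],[0,0,0],4.5]]}}

```text
clock: 15.65
tool_pos: [0.5267, 0.1904, 0.1892]
eef_rot: [-0.706, -0.004, 0.708, -0.003]
contact_force: [0.3, 0.4, 0.4]
opening: 0.512
```

```bash
python3 st.py; python3 - <<'E'
from h import *
s=load('sc4'); t=load('top2')
# handle top centre: scene crop (670,250) from (270,190) x5 ; top crop (125,301) from (225,185)
print(px2w(s,[[(670.5)/5-.5+270,(252.5)/5-.5+190]],.086), px2w(t,[[(124.5)/5-.5+225,(300.5)/5-.5+185]],.086))
E
```

```text
15.65 [0.5267 0.1904 0.1892] jaw yaw -1.5617242465371342 xaxis [-0.0024  0.002  -1.    ] F [0.2847 0.3675 0.4013] op 0.5120232408242956 local [0.0128 0.178 ]
[[0.53825835 0.18580558 0.086     ]] [[0.53014235 0.18315936 0.086     ]]
```

Emit:
{"fn": "drive_tool", "kwargs": {"deltas": [[[0,0,0],[0,0.5,-0.5],4.5],[[0,0,0],[3,0,0],4.5],[[0,0,0],[3,0,0],4.5],[[0,0,0],[2.5,0,0],4.5],[[0,0,0],[2,0,0],4.5],[[0,0,0],[1.1,0,0],4.5],[[0,0,0],[0.6,0,0],4.5],[[0,0,0],[0,0,0],4.5]]}}

```text
clock: 16.32
tool_pos: [0.5337, 0.1785, 0.0673]
eef_rot: [-0.707, 0.001, 0.708, -0.0]
contact_force: [-0.9, -0.0, 0.3]
opening: 0.513
```

Emit:
{"fn": "drive_tool", "kwargs": {"deltas": [[[0,0,0],[0,0,0],1.2],[[0,0,0],[0,0,0],1.2],[[0,0,0],[0,0,0],1.2],[[0,0,0],[0,0,0],1.2],[[0,0,0],[0,0,0],1.2],[[0,0,0],[0,0,0],1.2]], "force": 30}}

```text
clock: 16.82
tool_pos: [0.5348, 0.1863, 0.0695]
eef_rot: [0.709, 0.005, -0.706, -0.001]
contact_force: [0.3, 9.2, -0.8]
opening: 0.196
```

Emit:
{"fn": "drive_tool", "kwargs": {"deltas": [[[0,0,0],[0,-0.8,0],1.2],[[0,0,0],[0,0,0],1.2],[[0,0,0],[0,0.11,-0.55],1.2],[[0,0,0],[0,0.18,-0.54],1.2],[[0,0,0],[0,0.24,-0.51],1.2],[[0,0,0],[0,0.3,-0.47],1.2],[[0,0,0],[0,0.36,-0.43],1.2],[[0,0,0],[0,0.41,-0.39],1.2],[[0,0,0],[0,0.45,-0.33],1.2],[[0,0,0],[0,0,0],1.2],[[0,0,0],[0,0,0],1.2]]}}

```text
clock: 17.73
tool_pos: [0.5654, 0.1706, 0.0693]
eef_rot: [-0.707, -0.002, 0.707, -0.0]
contact_force: [-2.8, 4.7, 4.6]
opening: 0.194
```

```bash
cat > wh.py <<'E'
from h import *
np.set_printoptions(precision=4,suppress=True)
C=np.array([.5275,.142]); s=r.get_state(); d=s['tool_pos'][:2]-C; th=np.arctan2(d[1],d[0])
t=np.array([np.sin(th),-np.cos(th)]); n=d/np.linalg.norm(d); F=s['contact_force'][:2]
print(s['clock'],s['tool_pos'],'rad',np.linalg.norm(d),'th',th,'Ft(resist)',-F@t,'Fn',F@n,'F',s['contact_force'],'M',s['moment'])
E
python3 wh.py
```

```text
17.7333 [0.5654 0.1706 0.0693] rad 0.0474968372664058 th 0.6456298628602366 Ft(resist) 5.394178596734347 Fn 0.607422896715542 F [-2.7605  4.6739  4.5537] M [0.7177 0.5926 0.0388]
```

Emit:
{"fn": "drive_tool", "kwargs": {"deltas": [[[0,0,0],[0,0.23,-0.14],1.2],[[0,0,0],[0,0.24,-0.12],1.2],[[0,0,0],[0,0.25,-0.11],1.2],[[0,0,0],[0,0.25,-0.09],1.2],[[0,0,0],[0,0,0],1.2],[[0,0,0],[0,0,0],1.2]]}}

```text
clock: 18.23
tool_pos: [0.5708, 0.1625, 0.0694]
eef_rot: [0.708, 0.003, -0.707, -0.0]
contact_force: [-1.1, 6.1, 3.1]
opening: 0.196
```

```bash
python3 wh.py; python3 - <<'E'
from h import *
t=shot('scene','sc5')
cv2.imwrite('pics/c7.png',cv2.resize(t['color'][200:310,270:400],None,fx=5,fy=5)[:, :, ::-1])
E
```

```text
18.2333 [0.5708 0.1625 0.0694] rad 0.04788693175645917 th 0.44334274488881076 Ft(resist) 6.001668071994971 Fn 1.6130011976825913 F [-1.1174  6.1134  3.141 ] M [1.2786 0.2839 0.0603]
```

View pics/c7.png

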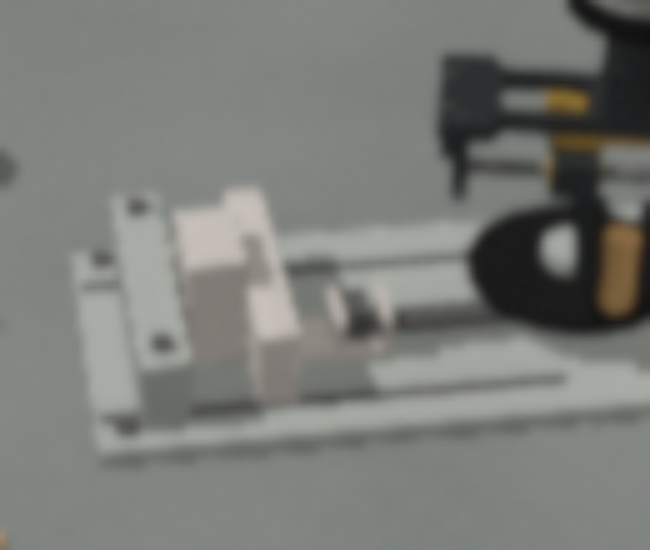

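The fence is close to the block, with about 5 mm of gap left. I'll go slower now, watching the force along the handle's circle.

Emit:
{"fn": "drive_tool", "kwargs": {"deltas": [[[0,0,0],[0,0.13,-0.04],1.2],[[0,0,0],[0,0.13,-0.04],1.2],[[0,0,0],[0,0.13,-0.03],1.2],[[0,0,0],[0,0.13,-0.03],1.2],[[0,0,0],[0,0,0],1.2],[[0,0,0],[0,0,0],1.2],[[0,0,0],[0,0,0],1.2]]}}

```text
clock: 18.87
tool_pos: [0.5728, 0.1579, 0.0694]
eef_rot: [0.708, 0.004, -0.706, -0.0]
contact_force: [-0.1, 6.8, 2.5]
opening: 0.195
```

```bash
python3 wh.py
```

```text
18.8667 [0.5728 0.1579 0.0694] rad 0.04801890935275403 th 0.3380805130737934 Ft(resist) 6.432286579281763 Fn 2.118362768147754 F [-0.135   6.7708  2.5377] M [ 1.3408  0.1097 -0.0588]
```

Emit:
{"fn": "drive_tool", "kwargs": {"deltas": [[[0,0,0],[0,0.13,-0.03],1.2],[[0,0,0],[0,0.13,-0.02],1.2],[[0,0,0],[0,0,0],1.2],[[0,0,0],[0,0,0],1.2],[[0,0,0],[0,0,0],1.2]]}}

```text
clock: 19.28
tool_pos: [0.5737, 0.1554, 0.0694]
eef_rot: [0.708, 0.004, -0.706, -0.0]
contact_force: [0.8, 7.3, 1.1]
opening: 0.195
```

```bash
python3 wh.py
```

```text
19.2833 [0.5737 0.1554 0.0694] rad 0.04806725997822044 th 0.2831425567443557 Ft(resist) 6.8247087109059015 Fn 2.8493018670702606 F [0.8292 7.349  1.0956] M [ 1.4385 -0.0523 -0.0206]
```

Emit:
{"fn": "drive_tool", "kwargs": {"deltas": [[[0,0,0],[0,0.13,-0.02],1.2],[[0,0,0],[0,0.13,-0.02],1.2],[[0,0,0],[0,0,0],1.2],[[0,0,0],[0,0,0],1.2],[[0,0,0],[0,0,0],1.2]]}}

```text
clock: 19.7
tool_pos: [0.5739, 0.1545, 0.0694]
eef_rot: [0.708, 0.005, -0.706, -0.001]
contact_force: [0.9, 10.1, 0.7]
opening: 0.194
```

```bash
python3 wh.py
```

```text
19.7 [0.5739 0.1545 0.0694] rad 0.048069152012147974 th 0.2620287354325512 Ft(resist) 9.524239898611935 Fn 3.457068424168197 F [ 0.8719 10.0947  0.6817] M [ 1.9845  0.0016 -0.0154]
```

Emit:
{"fn": "drive_tool", "kwargs": {"deltas": [[[0,0,0],[0,0.13,-0.01],1.2],[[0,0,0],[0,0,0],1.2],[[0,0,0],[0,0,0],1.2],[[0,0,0],[0,0,0],1.2]]}}

```text
clock: 20.03
tool_pos: [0.574, 0.1543, 0.0694]
eef_rot: [0.708, 0.006, -0.706, -0.001]
contact_force: [-0.8, 10.6, 1.2]
opening: 0.189
```

```bash
python3 wh.py
```

```text
20.0333 [0.574  0.1543 0.0694] rad 0.04806569393217212 th 0.25947831132977955 Ft(resist) 10.439990779660159 Fn 1.9075056776686374 F [-0.835  10.5799  1.204 ] M [ 2.3266  0.0359 -0.1036]
```

Contact: the handle has stopped and the resistance has gone from 6.8 to 10.4 N, a nip of about 8 N. One small step more.

Emit:
{"fn": "drive_tool", "kwargs": {"deltas": [[[0,0,0],[0,0.1,-0.01],1.2],[[0,0,0],[0,0,0],1.2],[[0,0,0],[0,0,0],1.2],[[0,0,0],[0,0,0],1.2]]}}

```text
clock: 20.37
tool_pos: [0.574, 0.1543, 0.0695]
eef_rot: [0.708, 0.006, -0.706, -0.001]
contact_force: [-0.1, 12.7, 0.6]
opening: 0.193
```

```bash
python3 wh.py
```

```text
20.3667 [0.574  0.1543 0.0695] rad 0.04806985668139665 th 0.25817895333144925 Ft(resist) 12.359828236571069 Fn 3.1113195394169066 F [-0.1475 12.7446  0.5905] M [ 2.6512  0.0699 -0.0422]
```

The nip is about 12 N by the force reading. I'll ease the arm part way, without reversing the load, then open.

Emit:
{"fn": "drive_tool", "kwargs": {"deltas": [[[0,0,0],[0,-0.15,0],1.2],[[0,0,0],[0,-0.15,0],1.2],[[0,0,0],[0,-0.1,0],1.2],[[0,0,0],[0,0,0],1.2],[[0,0,0],[0,0,0],1.2]]}}

```text
clock: 20.78
tool_pos: [0.574, 0.1545, 0.0694]
eef_rot: [0.708, 0.004, -0.706, -0.0]
contact_force: [-0.3, 7.2, 1.7]
opening: 0.193
```

```bash
python3 wh.py
```

```text
20.7833 [0.574  0.1545 0.0694] rad 0.04811184465587605 th 0.262385103168159 Ft(resist) 7.038968961925307 Fn 1.6052555020529997 F [-0.2755  7.2144  1.737 ] M [1.4544 0.0498 0.0096]
```

Emit:
{"fn": "drive_tool", "kwargs": {"deltas": [[[0,0,0],[0,-0.15,0],1.2],[[0,0,0],[0,-0.1,0],1.2],[[0,0,0],[0,0,0],1.2],[[0,0,0],[0,0,0],1.2]]}}

```text
clock: 21.12
tool_pos: [0.5739, 0.1546, 0.0693]
eef_rot: [0.708, 0.002, -0.706, -0.0]
contact_force: [0.2, 4.5, 5.1]
opening: 0.196
```

```bash
python3 wh.py
```

```text
21.1167 [0.5739 0.1546 0.0693] rad 0.048116563830591125 th 0.26478783556789975 Ft(resist) 4.267107783194161 Fn 1.3961955820489385 F [0.2308 4.4838 5.1006] M [1.229  0.123  0.0331]
```

Emit:
{"fn": "drive_tool", "kwargs": {"deltas": [[[0,0,0],[0,0,0],4.5],[[0,0,0],[0,0,0],4.5],[[0,0,0],[0,0,0],4.5],[[0,0,0],[0,0,0],4.5],[[0,0,0],[0,0,0],4.5],[[0,0,0],[0,0,0],4.5],[[0,0,0],[-1,0,0],4.5],[[0,0,0],[-2,0,0],4.5],[[0,0,0],[-3,0,0],4.5],[[0,0,0],[-4,0,0],4.5],[[0,0,0],[-4,0,0],4.5],[[0,0,0],[0,0,0],4.5]]}}

```text
clock: 22.12
tool_pos: [0.5776, 0.153, 0.2164]
eef_rot: [0.712, 0.002, -0.702, -0.001]
contact_force: [0.9, 0.5, 0.7]
opening: 0.514
```

Emit:
{"fn": "drive_tool", "kwargs": {"deltas": [[[0,0,0],[0,-3,1],4.5],[[0,0,0],[0,-3,1],4.5],[[0,0,0],[0,-3,1],4.5],[[0,0,0],[0,-3,1],4.5],[[0,0,0],[0,-3,1],4.5],[[0,0,0],[0,-3,1],4.5],[[0,0,0],[0,-3,0],4.5],[[0,0,0],[0,0,0],4.5],[[0,0,0],[0,0,0],4.5]]}}

```text
clock: 22.87
tool_pos: [0.5117, 0.3645, 0.2084]
eef_rot: [0.707, 0.002, -0.707, 0.002]
contact_force: [-0.1, -1.2, -1.1]
opening: 0.508
```

```bash
python3 st.py; python3 - <<'E'
from h import *
s=shot('top','top6');t=shot('scene','sc6')
a=cv2.resize(s['color'][185:295,225:385],None,fx=4,fy=4)[:, :, ::-1]
b=cv2.resize(t['color'][210:300,270:430],None,fx=4,fy=4)[:, :, ::-1]
cv2.imwrite('pics/c8.png',cv2.resize(np.vstack([a,b]),None,fx=.74,fy=.74))
E
```

```text
22.8667 [0.5117 0.3645 0.2084] jaw yaw -1.5651112770174882 xaxis [ 0.0001  0.0013 -1.    ] F [-0.1277 -1.1519 -1.0724] op 0.5076561959885476 local [0.0423 0.3502]
```

View pics/c8.png

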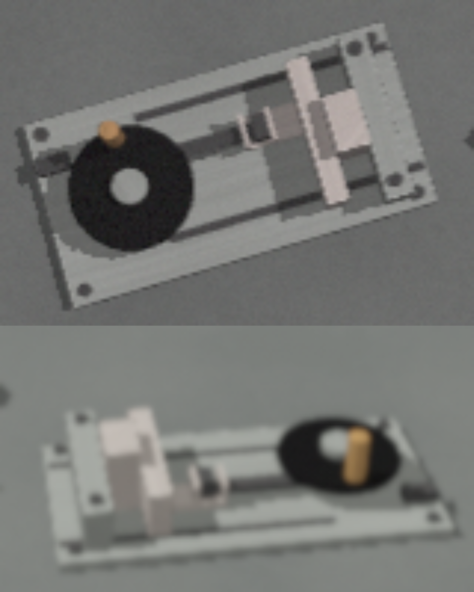

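The block stands square and nipped, and the wheel handle is back near its start angle. As a check that can't unwind the wheel, I'll push the handle gently clockwise with the shut fingers. It should hold still up to about 12 N.

Emit:
{"fn": "drive_tool", "kwargs": {"deltas": [[[0,0,0],[0,2.7,-1],0],[[0,0,0],[0,2.8,-1],0],[[0,0,0],[0,2.8,-1],0],[[0,0,0],[0,2.8,-1],0],[[0,0,0],[0,2.8,-1],0],[[0,0,0],[0,2.3,-1],0],[[0,0,0],[0,0,0],0],[[0,0,0],[3.5,0,0],0],[[0,0,0],[3.5,0,0],0],[[0,0,0],[3.5,0,0],0],[[0,0,0],[2.5,0,0],0],[[0,0,0],[1,0,0],0]]}}

```text
clock: 23.97
tool_pos: [0.5707, 0.1981, 0.0649]
eef_rot: [-0.705, 0.001, 0.709, -0.001]
contact_force: [0.0, -0.7, -0.1]
opening: 0.007
```

Emit:
{"fn": "drive_tool", "kwargs": {"deltas": [[[0,0,0],[0,0,0],0],[[0,0,0],[0,0.3,0],0],[[0,0,0],[0,0.3,0],0],[[0,0,0],[0,0.3,0],0],[[0,0,0],[0,0,0],0],[[0,0,0],[0,0,0],0]]}}

```text
clock: 24.47
tool_pos: [0.5737, 0.1909, 0.0694]
eef_rot: [0.708, 0.0, -0.706, 0.0]
contact_force: [0.5, -0.5, 0.2]
opening: 0.002
```

```bash
python3 wh.py
```

```text
24.4667 [0.5737 0.1909 0.0694] rad 0.06728218934040683 th 0.8140225302401948 Ft(resist) -0.6762419941494566 Fn -0.013805306629002312 F [ 0.4822 -0.4743  0.1585] M [ 0.0198  0.0244 -0.0534]
```

Emit:
{"fn": "drive_tool", "kwargs": {"deltas": [[[0,0,0],[0,0.2,0],0],[[0,0,0],[0,0.2,0],0],[[0,0,0],[0,0.2,0],0],[[0,0,0],[0,0.2,0],0],[[0,0,0],[0,0,0],0],[[0,0,0],[0,0,0],0]]}}

```text
clock: 24.97
tool_pos: [0.573, 0.1829, 0.0681]
eef_rot: [-0.707, -0.0, 0.707, -0.001]
contact_force: [-0.1, 0.1, 0.4]
opening: 0.004
```

Emit:
{"fn": "drive_tool", "kwargs": {"deltas": [[[0,0,0],[0,0.15,0],0],[[0,0,0],[0,0.15,0],0],[[0,0,0],[0,0,0],0],[[0,0,0],[0,0,0],0]]}}

```text
clock: 25.3
tool_pos: [0.573, 0.1801, 0.0682]
eef_rot: [-0.707, -0.001, 0.707, -0.001]
contact_force: [0.0, -0.2, -0.7]
opening: 0.007
```

Emit:
{"fn": "drive_tool", "kwargs": {"deltas": [[[0,0,0],[0,0.15,0],0],[[0,0,0],[0,0.15,0],0],[[0,0,0],[0,0,0],0],[[0,0,0],[0,0,0],0]]}}

```text
clock: 25.63
tool_pos: [0.5731, 0.1793, 0.0683]
eef_rot: [0.707, 0.002, -0.707, 0.0]
contact_force: [-0.4, 5.6, 0.4]
opening: 0.004
```

Emit:
{"fn": "drive_tool", "kwargs": {"deltas": [[[0,0,0],[0,0.15,0],0],[[0,0,0],[0,0.15,0],0],[[0,0,0],[0,0,0],0],[[0,0,0],[0,0,0],0]]}}

```text
clock: 25.97
tool_pos: [0.5731, 0.1789, 0.0684]
eef_rot: [0.708, 0.004, -0.707, -0.0]
contact_force: [-0.2, 9.6, -1.0]
opening: 0.006
```

Emit:
{"fn": "drive_tool", "kwargs": {"deltas": [[[0,0,0],[0,0.13,0],0],[[0,0,0],[0,0,0],0],[[0,0,0],[0,0,0],0],[[0,0,0],[0,0,0],0]]}}

```text
clock: 26.3
tool_pos: [0.5731, 0.1787, 0.0684]
eef_rot: [0.708, 0.005, -0.707, -0.001]
contact_force: [-0.5, 12.0, -1.2]
opening: 0.003
```

The handle held well past its free-turning force of about 7 N, up to 12 N. Now I back straight off.

Emit:
{"fn": "drive_tool", "kwargs": {"deltas": [[[0,0,0],[0,-0.2,0],0],[[0,0,0],[0,-0.2,0],0],[[0,0,0],[0,-0.3,0],0],[[0,0,0],[0,-0.5,0],0],[[0,0,0],[0,-1,0],0],[[0,0,0],[0,-1,0],0],[[0,0,0],[-3,-1,0],0],[[0,0,0],[-4,-1,0],0],[[0,0,0],[-4,-2,0],0],[[0,0,0],[-2,-3,0],0],[[0,0,0],[0,-3,0],0],[[0,0,0],[0,-3,0],0]]}}

```text
clock: 27.3
tool_pos: [0.5734, 0.3359, 0.198]
eef_rot: [0.708, 0.001, -0.706, -0.0]
contact_force: [-0.5, 0.2, -0.2]
opening: 0.005
```

```bash
python3 - <<'E'
from h import *
s=shot('top','top7')
print(r.get_state()['tool_pos'],r.get_state()['contact_force'])
a=s['color'];b=load('top0')['color'];c=load('top6')['color']
# bystanders unchanged vs start (mean abs diff in crops), jar / offcut / spanner / plate vs top6
for n,(u,v,w,h) in dict(jar=(415,268,28,28),offcut=(360,145,50,30),spanner=(163,303,35,65)).items():
    print(n,cv2.absdiff(a[v:v+h,u:u+w],b[v:v+h,u:u+w]).mean(), (cv2.absdiff(a[v:v+h,u:u+w],b[v:v+h,u:u+w]).max()))
cv2.imwrite('pics/c9.png',cv2.resize(a[120:380,150:520],None,fx=2.1,fy=2.1)[:,:,::-1])
E
```

```text
[0.57077727 0.34522473 0.19664485] [-0.04270294  6.69466608 -0.30316114]
jar 6.58375850340136 16
offcut 6.299111111111111 17
spanner 28.00937728937729 104
```

View pics/c9.png

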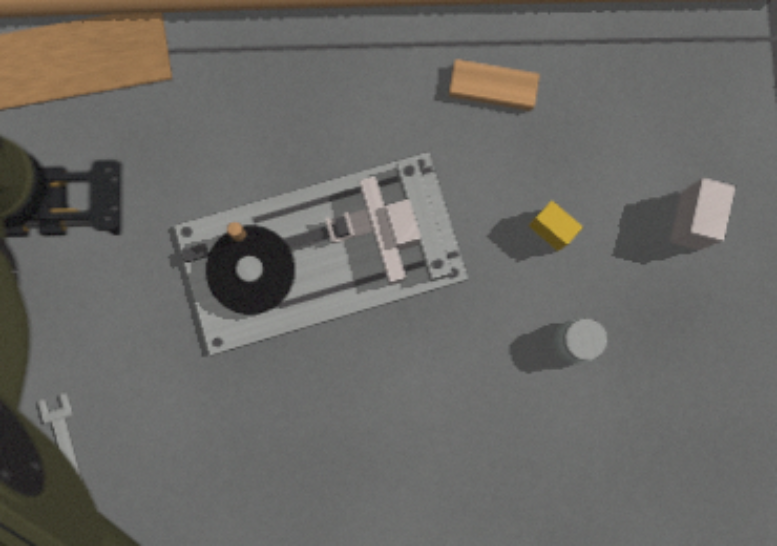

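The block is nipped between bar and fence at about (400,222) in the crop. The jar and offcut haven't moved. The spanner is partly hidden by the arm but was not touched.

Emit:
{"fn": "drive_tool", "kwargs": {"deltas": [[[0,0,0],[0,0,0],0],[[0,0,0],[0,0,0],0],[[0,0,0],[0,0,0],0]]}}

```text
clock: 27.6
tool_pos: [0.5728, 0.332, 0.1951]
eef_rot: [-0.707, 0.001, 0.707, -0.001]
contact_force: [-0.2, -0.5, -0.7]
opening: 0.005
```

```bash
python3 -c "
from plant import r
print(r.get_state()['contact_force']); print(r.finish_job())"
```

```text
[-0.24015041 -0.45227631 -0.68152188]
the job is handed in; nothing more can be done
None
```

The fence is set to the block and the job is handed in at about 27.6 s of the 72 s allowed.

- **Winding back:** I turned the wheel about 1.4 rad counter-clockwise. The gap then measured about 45–49 mm, against the block's 30 mm.
- **Placing the block:** I stood the small aluminium block upright in the gap with its 30 mm thickness across it.
- **Nipping:** I wound the fence up clockwise with no reversal. The resistance at the handle rose from about 7 N turning freely to 12.4 N, which works out at a nip of about 12 N. I then eased off and let go.

**Last checks**
- **Hold:** I pushed the handle clockwise with shut fingers. It gave under 1 mm and did not turn freely, up to 12 N, which puts the nip at 10 N or more. I then backed straight off.
- **Bystanders:** The last picture shows the block square between bar and fence, with the jar and offcut where they were. The arm partly hid the spanner, so its picture comparison with the start was no use. I never went near it.
- **Force readings:** One reading in that script showed 6.7 N with the gripper in free air just after a fast move. I took it as braking, and it was back under 1 N before hand-in.
- **Not measured:** The nip is worked out from the handle force and was not measured at the block.

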